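# Slide the board carrier over the preheater until it drops home, and catch it

### The arm

A 6-joint arm with a two-finger parallel gripper is mounted at the origin on the work surface. World frame = base frame: x ahead of the robot, y to its left, z up, the work surface at z = 0. Lengths are in mm, angles in rad, forces in N, time in s.
With the tool pointing down it reaches from about 300 to 775 mm from the base axis. Payload 14.6 kg.
Tool frame: the origin (TCP) lies at the very end of the fingers, on their centre line; the grasp point (between the pads) lies 19 mm behind it (grip_point_offset is the distance from the TCP to the grasp point, in mm); z points along the fingers, y is the line along which they close (so a half turn about z gives the same grasp; the last joint's range is limited). The gripper opens to 94 mm and grips with 3 to 60 N. Pads are 16 mm wide; open, the fingers measure 119 mm over their backs; the gripper's body (75 mm by 177 mm) begins 78 mm behind the grasp point.
Start: joints at [-0.067, 0.3, 1.521, -0, 1.321, -0.067], TCP at [549.99, -0.002, 205.446] pointing down, gripper open.
Joint ranges: [-3.03, 3.03], [-0.79, 2.21], [0.23, 2.52], [-1.04, 4.18], [0, 3.07], [-2.55, 2.55]. Speed limits (rad/s): [2.22, 2.22, 2.57, 3.14, 3.14, 3.14].

### API

Orientations are given as [roll, pitch, yaw] about the fixed x, y, z axes, in that order (R = Rz(yaw) Ry(pitch) Rx(roll)).
In Python, from cell import read_state, camera, camera_info, sign_off, grip_point_offset gives the robot as it stands.
- The arm moves only by the shell command python3 -m handwheel 'ROWS' [FORCE]. ROWS is text: rows parted by semicolons, each of 5 numbers parted by spaces: the shift along the world's x, y, z in units of 40 mm (1.0 is 40 mm), then the turn about the world's z in units of 5 degrees (1.0 is 5 degrees), then the closure, from 0 (fully open) to 1 (shut). In form: dx dy dz yaw gripper; .... A call has 1 to 12 rows; each row shifts and turns the commanded pose from where the row before left it; what a row does not reach is not made up. A row lasts 1/12 s, in which the tool goes at most 41.7 mm and 7.16 degrees, less where a joint would pass 70% of its speed; a pose out of reach is approached as far as the arm can. A call is refused whole if a number of a shift passes 1 or a number of a turn 1, either way. A call with a gripper value outside its range is refused whole. The fingers move at their own pace and stop on an object; FORCE is the grip in N (left out, the last holds). Time passes only in rows, so rows that do not move let the fingers close. It gives the time, the measured TCP pose, the force, the opening and the grip force at its end, in the units of the state.
- read_state(): the state, without advancing time (a new reading comes with each control period).
- camera(name): name is "scene" or "side" or "wrist"; returns (picture, depth): 384x512x3 uint8, red, green, blue; 384x512 float32, mm along the optical axis (not along the pixel's ray), 0 where there is no reading.
- camera_info(name): a dict with "intrinsics" (3x3 intrinsics, pixels), "world_from_camera" (4x4, takes a point from camera to world coordinates). Camera axes: x right, y down, z forward; pixel columns grow to the right and rows downward; lengths in mm; the calibration is good to about 2 mm. A picture is of the moment at which its call begins: read the wrist's pose just before it. camera_info takes no time and is no camera call; for the wrist camera it gives the pose at the moment of the call.
- sign_off(): hands the job in; it is judged then, once.
The state is a dict: "clock": time; "joints": joint angles; "qd": joint speeds; "effort": joint torques, N m; "eef_pos": TCP position; "eef_rot": TCP orientation; "wrist_force": force on the tool from outside, world axes, zero at the start; "moment": the same for the moment, N m; "finger_gap": finger opening in mm; "finger_force": force on a finger pad.
Only numpy, scipy, OpenCV 4.12 (cv2) and the standard library are available. Lean on these libraries where they do the work, as an engineer would, in place of code of your own. Each camera call takes 0.05 s, during which the arm holds its last target. There are 200 camera calls.

### The job

With the fingertips only, push the board carrier gently along the preheater's rails towards the heater window until you feel all four of its feet drop into the locating notches, then push the swing catch round across the carrier's edge to lock it there. Do not lift the carrier, do not force it, keep off the circuit board it holds, and leave the other things on the bench where they are.

Things in the scene. Friction and masses are not known exactly. Their poses are not given: they have to be found in the camera images.
- preheater: Grey metal board preheater, fixed to the bench, 300 x 190 x 45 mm (x, y, z). Origin: centre of its underside, on the bench; z up. x runs along its two rails, towards the end with the black heater window (centred at x = +60 mm); y is 90 deg to the left of x. A control strip with two small fixed knobs (tops at z = 58 mm) lies along the edge at y = -76 mm.
- rails (a point): Middle between the two aluminium rails, at x = 0, z = 57 mm of the preheater, axes as the preheater's. The rails run from x = -145 to +145 mm. Each has a flat track, top at z = 57, from 36 to 51.5 mm either side of the middle line, and outside it a guide wall up to z = 67 mm (51.5 to 55.5 mm from the middle). The channel between the tracks is 72 mm wide, its floor at z = 45 mm.
- seat (a point): Point on the preheater at x = +60, y = 0, z = 52 mm: where the carrier's origin comes when all four feet are down in the notches. The four notches, two in each track, are centred 55 mm before and 55 mm after this point (preheater x = +5 and +115 mm); each is 12 mm long along x and 5 mm deep (floor at z = 52 mm), with square walls.
- carrier: Loose aluminium frame, 140 mm along x, 100 mm across y, 0.25 to 0.5 kg, lying on the rails, its axes along the preheater's, with 1.5 mm play to each guide wall. Origin: its centre, at the bottom of its feet. Bars 10 mm wide, from 6 to 19 mm above the origin. Four thumb screws, 12 mm in diameter, at x = +-48, y = +-35.5 mm, reach 26 mm above it. It starts with its centre 40 to 88 mm short of the seat.
- push_face (a point): Centre of the carrier's plain rear end face (carrier x = -70 mm, 12.5 mm above its origin), the one to push, towards +x; the face is 13 mm high, and nothing stands on the preheater behind it. The carrier slides with about 1 to 4 N.
- foot (a point): Bottom of one of the carrier's four feet: round cross pins 8 mm in diameter, at carrier x = +-55, y = +-44 mm (this one: +55, +44). They ride on the tracks (z = 57 mm), the leading pair starting past the first notches. Over the notches the carrier drops 5 mm by its own weight (frame top then at z = 71 mm), has 2 mm of play either way along x, and the square walls stop it: the push rises sharply.
- board: Green circuit board, 104 x 60 x 1.6 mm, with chips and shield cans up to 3 mm high, screwed into the carrier frame. Origin: centre of its underside, 11 mm above the carrier's origin. Not to be touched.
- catch (a joint): Angle of the swing catch, rad. At 0 its arm points along the preheater's +x, beside the rails (open; it starts at 0 to 0.3); it grows as the arm turns towards -y, clockwise seen from above; at 1.57 the arm lies across the carrier's side bar (closed); stop at 1.6. It stays where it is left and takes about 0.5 N at the knob. If the carrier is not seated, the arm butts against its side bar.
- pivot (a point): Point on the catch's upright pivot axis at the height of the arm's top: x = +60, y = +78, z = 78 mm in the preheater's frame. The flat steel arm is 14 mm wide, reaches 46 mm from the axis and lies from z = 73 to 78 mm of the preheater, 2 mm above the frame of a seated carrier.
- catch_knob (a point): Top of the catch's upright black knob, a round pin 11 mm in diameter and 28 mm tall (z = 78 to 106 mm of the preheater), standing on the arm 40 mm from the pivot axis. Moves with the catch.
- flux_bottle: Bystander: white flux bottle, 32 mm in diameter, 80 mm tall, standing on the bench beyond the preheater's +x end. Origin: centre of its base.
- pen_pot: Bystander: steel pen pot, 76 mm in diameter, 95 mm tall, pens reaching to 150 mm, standing beyond the preheater's +x end. Origin: centre of its base.
- phone: Bystander: phone, 146 x 71 x 8 mm, lying on the bench beyond the preheater's -x end. Origin: centre of its underside.
- screwdriver: Bystander: screwdriver 150 mm long with black handle, lying on the bench along the preheater's +y side. Origin: about its middle, at the bench.
Mind the look-alikes: they are no part of the job. Leave any blue, red or turquoise look-alike of the carrier alone.

How it is judged:
By the outcome, as a careful person would: the job done as asked, in the order asked, and still so for the second after the job is handed in, with the robot touching nothing.
It also fails if it takes over 48 s, if anything falls off the work surface, if the arm or the gripper's body presses on something with over 40 N, if the wrist force passes 120 N, or if a joint passes its speed limit or range.

## Working session

There is one attempt and no reset: what is moved stays moved. The work goes in short steps, Python scripts to look and compute and a shell command to move; the robot and the scene stay as the last step left them, time stands still between calls to the robot, and variables do not carry over. Pictures are saved under pics/ and viewed, at most 10 in all, crops included, and the job is handed in when it is done.

```bash
mkdir -p pics; cat > h.py <<'E'
import numpy as np, cv2
from cell import *
def pts(name):
    rgb,d=camera(name); i=camera_info(name); K=np.array(i["intrinsics"]);T=np.array(i["world_from_camera"])
    v,u=np.mgrid[:d.shape[0],:d.shape[1]]
    P=np.stack([(u-K[0,2])/K[0,0]*d,(v-K[1,2])/K[1,1]*d,d],-1)@T[:3,:3].T+T[:3,3]
    P[d<=0]=np.nan
    return rgb,d,P
E
python3 - <<'E'
from h import *
s=read_state();print(s["clock"],s["eef_pos"],s["eef_rot"],s["wrist_force"])
for n in("scene","side"):
    rgb,d,P=pts(n); np.savez(n+"0",rgb=rgb,d=d,P=P)
    cv2.imwrite(f"pics/{n}0.png",cv2.resize(rgb[...,::-1],(800,600)))
    i=camera_info(n);print(n,np.round(i["world_from_camera"],3).tolist(),np.round(i["intrinsics"]).tolist())
E
```

```text
0.0 [5.49734699e+02 1.42102919e-02 2.04891906e+02] [-3.14043637e+00 -5.74646524e-05  1.57080971e+00] [ 0.63417497 -0.15168864 -0.24022578]
scene [[-0.505, 0.467, -0.726, 1190.311], [0.863, 0.285, -0.416, 388.583], [0.013, -0.837, -0.548, 586.204], [0.0, 0.0, 0.0, 1.0]] [[385.0, 0.0, 258.0], [0.0, 385.0, 200.0], [0.0, 0.0, 1.0]]
side [[0.935, -0.2, 0.292, 214.239], [-0.354, -0.512, 0.783, -930.732], [-0.007, -0.835, -0.55, 767.917], [0.0, 0.0, 0.0, 1.0]] [[453.0, 0.0, 247.0], [0.0, 453.0, 200.0], [0.0, 0.0, 1.0]]
```

View pics/scene0.png

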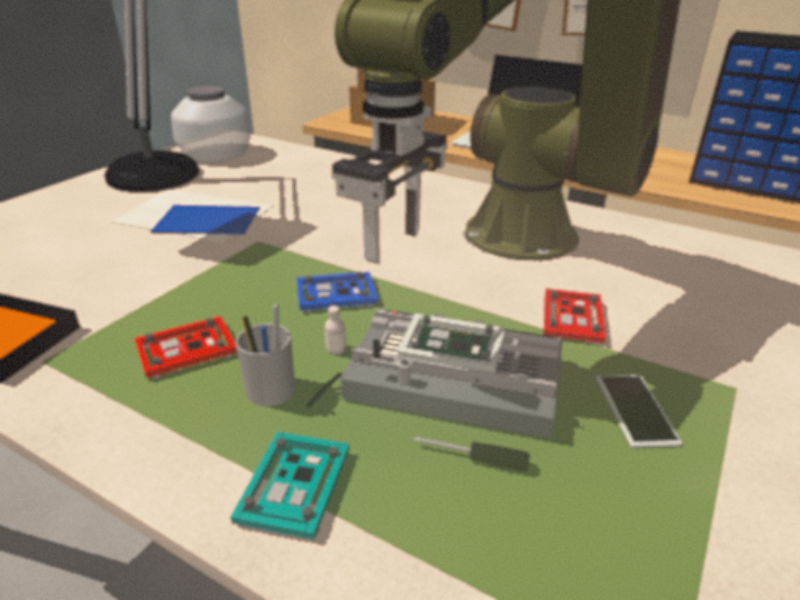

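View pics/side0.png

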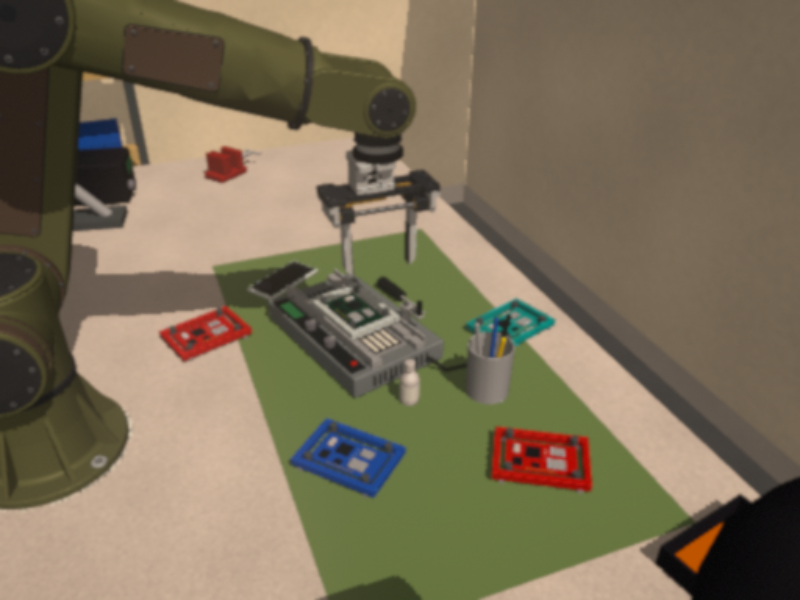

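The scene view shows the preheater at about (455,370), with the silver carrier holding the green board at (455,340) and the catch knob at about (377,347). In the side view the carrier is at (350,305). Things that could be mistaken for the carrier (scene view): red (185,345) and (575,315), blue (338,290), turquoise (293,483). None of these lie on rails, so I choose the silver one on the rails.

```bash
python3 - <<'E'
from h import *
A=[]
for n in("scene","side"):
    z=np.load(n+"0.npz");P=z["P"];rgb=z["rgb"]
    # seed: pixel of carrier
    c=P[int(340*.64),int(455*.64)] if n=="scene" else P[int(305*.64),int(350*.64)]
    print(n,"board pt",np.round(c))
    m=(P[...,2]>38)&(P[...,2]<75)&(np.hypot(P[...,0]-c[0],P[...,1]-c[1])<260)
    k,lab,st,ce=cv2.connectedComponentsWithStats(m.astype(np.uint8))
    l=1+np.argmax(st[1:,4]);Q=P[lab==l];A.append(Q)
    r=cv2.minAreaRect(Q[:,:2].astype(np.float32));print(r,len(Q))
    bg=P[(np.abs(P[...,2])<15)&(np.hypot(P[...,0]-c[0],P[...,1]-c[1])<300)];print("bench z",np.median(bg[:,2]))
Q=np.vstack(A);print(cv2.minAreaRect(Q[:,:2].astype(np.float32)))
# top-down height map from both
H=np.zeros((500,500));C=np.zeros((500,500,3),np.uint8)
for n in("scene","side"):
    z=np.load(n+"0.npz");P=z["P"];rgb=z["rgb"]
    ok=np.isfinite(P[...,2])
    u=((P[...,0]-c[0]+250)).astype(int);v=((c[1]+250-P[...,1])).astype(int)
    ok&=(u>=0)&(u<500)&(v>=0)&(v<500)&(P[...,2]<150)
    o=np.argsort(P[...,2][ok]);C[v[ok][o],u[ok][o]]=rgb[ok][o]
C=cv2.dilate(C,np.ones((2,2)))
cv2.imwrite("pics/top.png",C[...,::-1]);print("center",c)
E
```

```text
scene board pt [525.  95.  69.]
((531.9673461914062, 102.63414001464844), (194.3897247314453, 299.18231201171875), 14.598308563232422) 6180
bench z 0.2011040325629665
side board pt [531. 104.  74.]
((532.630859375, 97.20918273925781), (193.92225646972656, 305.0476379394531), 14.327532768249512) 3771
bench z 1.9545589727175638
((532.7930297851562, 98.74510955810547), (194.45787048339844, 306.99029541015625), 14.66884708404541)
center [530.94308804 103.83365571  73.83416504]<stdin>:19: RuntimeWarning: invalid value encountered in cast
```

View pics/top.png

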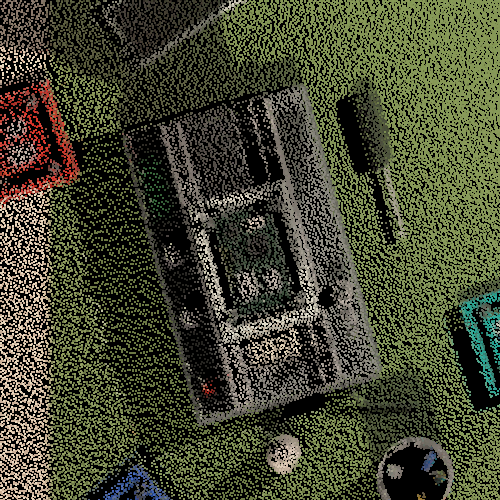

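The top-down map shows preheater +x pointing down the picture (world yaw about -75.5°). The carrier spans rows 190 to 330, the catch knob is at about (325,297), and its arm is still open, beside the rails. I'll move above it and check with the wrist camera.

```bash
python3 -m handwheel '-.2 .9 .5 .75 1;-.2 .9 .5 .75 1;-.2 .9 .3 .75 1;-.2 .9 0 .65 1;0 0 0 0 1;0 0 0 0 1;0 0 0 0 1;0 0 0 0 1' 10
python3 - <<'E'
from h import *
s=read_state();print(s["eef_pos"],s["eef_rot"],s["clock"])
rgb,d,P=pts("wrist");np.savez("wrist0",rgb=rgb,d=d,P=P)
cv2.imwrite("pics/w0.png",cv2.resize(rgb[...,::-1],(800,600)))
i=camera_info("wrist");print(np.round(i["world_from_camera"],3).tolist())
E
```

```text
clock: 0.77
eef_pos: [518.2, 142.6, 256.8]
eef_rot: [-3.141, 0.0, 1.822]
wrist_force: [-0.2, 0.4, -0.1]
finger_gap: 44.1
finger_force: 0.0
[518.24064803 142.5600052  256.78889202] [-3.14084038e+00  1.06524607e-04  1.82224940e+00] 0.7667
[[0.969, 0.241, 0.063, 500.419], [0.249, -0.937, -0.247, 213.767], [-0.001, 0.255, -0.967, 435.166], [0.0, 0.0, 0.0, 1.0]]
```

View pics/w0.png

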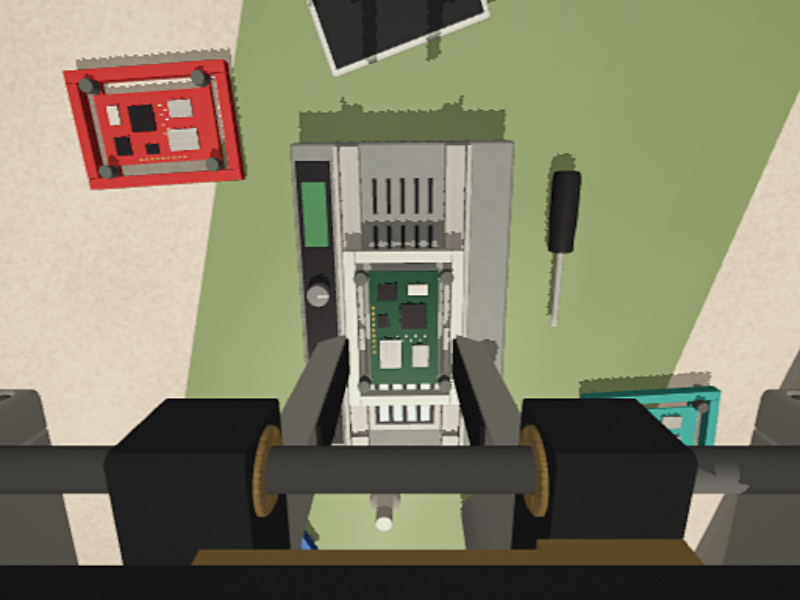

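The wrist view confirms the choice: the silver frame with the green board sits on the rails. Its rear edge runs at row 251 from column 344 to 467, and the preheater's rear edge at row 143 from column 291 to 514.

```bash
python3 - <<'E'
from h import *
z=np.load("wrist0.npz")
i=camera_info("wrist");K=np.array(i["intrinsics"]);T=np.array(i["world_from_camera"])
def ray(u,v,h):
    r=T[:3,:3]@np.array([(u*.64-K[0,2])/K[0,0],(v*.64-K[1,2])/K[1,1],1]);return T[:3,3]+r*(h-T[2,3])/r[2]
L={k:ray(*v) for k,v in dict(pl=(291,143,45),pr=(514,142,45),plb=(304,355,45),cl=(344,251,76),cr=(467,251,76),fl=(348,404,76),fr=(460,404,76)).items()}
for k,v in L.items():print(k,np.round(v,1))
d=L["pr"]-L["pl"];print("width",np.linalg.norm(d),"yaw y",np.degrees(np.arctan2(d[1],d[0])))
th=np.radians(-75.4);ex=np.array([np.cos(th),np.sin(th)]);ey=np.array([-ex[1],ex[0]])
m=(L["pl"]+L["pr"])[:2]/2;c=m+150*ex;print("pre centre",c)
for k in L:
    q=L[k][:2]-c;print(k,np.round([q@ex,q@ey],1))
# depth check of carrier top
P=z["P"];q=P[...,:2]-c;X=q@ex;Y=q@ey
m=(P[...,2]>70)&(P[...,2]<80)&(abs(Y)<53)&(X>-145)
print("top pts X,Y pct",np.nanpercentile(X[m],[.5,1,2,50]),np.nanpercentile(Y[m],[1,50,99]))
# catch in scene: points z 70..108 near pivot
for n in("scene0","side0"):
    P=np.load(n+".npz")["P"];q=P[...,:2]-c;X=q@ex;Y=q@ey
    m=(P[...,2]>84)&(P[...,2]<112)&(Y>25)&(Y<115)&(X>20)&(X<130)
    print(n,"knob",m.sum(),np.round(np.median(np.c_[X[m],Y[m],P[m][:,2]],0),1))
print([np.round(c+x*ex,1) for x in(-145,-120,-40,60)])
E
```

```text
pl [404.7 219.3  45. ]
pr [584.8 266.4  45. ]
plb [452.3  35.7  45. ]
cl [470.  147.4  76. ]
cr [567.2 172.4  76. ]
fl [503.5  13.4  76. ]
fr [600.6  38.4  76. ]
width 186.08169519756166 yaw y 14.64451939184384
pre centre [532.54320205  97.67933414]
pl [-149.9  -93. ]
pr [-150.1   93. ]
plb [ 39.8 -93.3]
cl [-63.9 -48. ]
cr [-63.5  52.4]
fl [ 74.2 -49.4]
fr [74.5 51. ]
top pts X,Y pct [-64.2166872  -64.11511884 -63.8076753   -2.29999621] [-49.59343246  -6.15376403  48.47887437]
scene0 knob 51 [93.4 80.9 98.3]
side0 knob 38 [100.5  75.1  97.2]
[array([496., 238.]), array([502.3, 213.8]), array([522.5, 136.4]), array([547.7,  39.6])]
```

```bash
python3 -m handwheel '-.17 .8 0 .02 1;-.17 .73 0 .02 1;0 0 -.8 0 1;0 0 -.8 0 1;0 0 -.8 0 1;0 0 -.6 0 1;0 0 0 0 1;0 0 0 0 1;0 0 0 0 1'
python3 - <<'E'
from h import *
s=read_state();print(s["eef_pos"],s["eef_rot"],s["clock"],s["wrist_force"])
c=np.array([532.5,97.7]);th=np.radians(-75.4);ex=np.array([np.cos(th),np.sin(th)]);ey=np.array([-ex[1],ex[0]])
q=np.array(s["eef_pos"])[:2]-c;print(q@ex,q@ey)
E
```

```text
clock: 1.57
eef_pos: [505.4, 204.5, 138.9]
eef_rot: [3.14, -0.0, 1.826]
wrist_force: [-0.2, -0.0, -0.2]
finger_gap: 0.5
finger_force: 0.0
[505.44177422 204.45910374 138.89446372] [ 3.13956814e+00 -1.10161286e-04  1.82639439e+00] 1.5667 [-0.22185394 -0.00288294 -0.240216  ]
-110.13231333418592 0.7262055424036837
```

```bash
python3 -m handwheel '0 0 -.7 0 1;0 0 -.7 0 1;0 0 -.4 0 1;0 0 -.2 0 1;0 0 0 0 1;0 0 0 0 1'; python3 -m handwheel '.06 -.24 0 0 1;.06 -.24 0 0 1;.06 -.24 0 0 1;0 0 0 0 1;0 0 0 0 1;0 0 0 0 1'
cat > st.py <<'E'
from h import *
s=read_state()
c=np.array([532.5,97.7]);th=np.radians(-75.4);ex=np.array([np.cos(th),np.sin(th)]);ey=np.array([-ex[1],ex[0]])
q=np.array(s["eef_pos"])[:2]-c;f=np.array(s["wrist_force"])
print("X %.1f Y %.1f z %.1f | Fx %.1f Fy %.1f Fz %.1f t %.2f"%(q@ex,q@ey,s["eef_pos"][2],f[:2]@ex,f[:2]@ey,f[2],s["clock"]))
E
python3 st.py
```

```text
clock: 2.07
eef_pos: [505.4, 204.9, 58.8]
eef_rot: [3.14, -0.0, 1.827]
wrist_force: [0.3, 0.2, 1.0]
finger_gap: 0.7
finger_force: 0.0
clock: 2.57
eef_pos: [511.8, 175.8, 57.4]
eef_rot: [3.141, -0.0, 1.827]
wrist_force: [-0.2, 0.1, 0.3]
finger_gap: 0.4
finger_force: 0.0
X -80.8 Y -0.3 z 57.4 | Fx -0.1 Fy -0.2 Fz 0.3 t 2.57
```

```bash
python3 -m handwheel '.019 -.073 0 0 1;.019 -.073 0 0 1;.019 -.073 0 0 1;.019 -.073 0 0 1;.019 -.073 0 0 1;.019 -.073 0 0 1;.019 -.073 0 0 1;.019 -.073 0 0 1' >/dev/null; python3 st.py;  python3 -m handwheel '.019 -.073 0 0 1;.019 -.073 0 0 1;.019 -.073 0 0 1;.019 -.073 0 0 1;.019 -.073 0 0 1;.019 -.073 0 0 1' >/dev/null; python3 st.py
```

```text
X -56.5 Y -0.4 z 57.2 | Fx -2.1 Fy -0.3 Fz 0.2 t 3.23
X -38.4 Y -0.5 z 57.2 | Fx -2.1 Fy 0.3 Fz 0.5 t 3.73
```

```bash
python3 -m handwheel '.01 -.036 0 0 1;.01 -.036 0 0 1;.01 -.036 0 0 1;.01 -.036 0 0 1;.01 -.036 0 0 1;.01 -.036 0 0 1;.01 -.036 0 0 1;.01 -.036 0 0 1' >/dev/null; python3 st.py
for k in 1 2; do :; done
python3 -m handwheel '.005 -.018 0 0 1;.005 -.018 0 0 1;0 0 0 0 1' >/dev/null; python3 st.py
python3 -m handwheel '.005 -.018 0 0 1;.005 -.018 0 0 1;0 0 0 0 1' >/dev/null; python3 st.py
```

```text
X -26.5 Y -0.2 z 57.1 | Fx 0.1 Fy 0.3 Fz -0.7 t 4.40
X -25.0 Y -0.2 z 57.2 | Fx 0.4 Fy 0.5 Fz -0.1 t 4.65
X -23.6 Y -0.2 z 57.2 | Fx -0.3 Fy 0.8 Fz -0.9 t 4.90
```

```bash
cat > look.py <<'E'
import sys
from h import *
c=np.array([532.5,97.7]);th=np.radians(-75.4);ex=np.array([np.cos(th),np.sin(th)]);ey=np.array([-ex[1],ex[0]])
for n in("scene","side"):
    rgb,d,P=pts(n);cv2.imwrite(f"pics/{n}{sys.argv[1]}.png",cv2.resize(rgb[140:300,(200 if n=="scene" else 140):(400 if n=="scene" else 340)][...,::-1],(750,600),interpolation=cv2.INTER_CUBIC))
    q=P[...,:2]-c;X=q@ex;Y=q@ey;Z=P[...,2]
    m=(rgb.min(-1)>120)
    for nm,lo,hi,a,b in(("sideL",42,49,0,200),("sideR",-49,-42,0,200)):
        pass
    for side in(-45.5,45.5):
        s=(abs(Y-side)<3)&(X>-60)&(X<130)&(Z>60)
        bx=np.arange(-60,131,10);print(n,side,[round(float(np.median(Z[s&(X>=a)&(X<a+10)])),1) if (s&(X>=a)&(X<a+10)).sum()>2 else None for a in bx])
E
python3 look.py 1 2>/dev/null
```

```text
scene -45.5 [399.6, 401.7, 403.0, 400.8, 400.1, None, None, 391.5, 395.6, 70.0, 69.7, 69.4, 70.3, 70.4, 70.0, 70.3, None, 70.7, 70.5, None]
scene 45.5 [None, 197.0, None, None, 69.9, 70.6, 69.7, 70.5, 69.1, 69.6, 70.1, 69.6, 69.4, 68.5, 70.1, 69.6, None, 69.4, None, None]
side -45.5 [None, None, 197.9, 197.8, 197.1, 192.0, 169.9, 71.8, 348.3, 73.1, 71.5, 72.7, 70.9, 71.4, None, 72.5, 71.8, 70.5, 68.1, None]
side 45.5 [None, 197.4, 189.7, None, None, 192.3, 172.1, 72.5, 71.1, 70.5, 72.4, 71.2, 72.4, 71.5, 71.7, None, 70.9, 72.5, 70.6, None]
```

View pics/scene1.png

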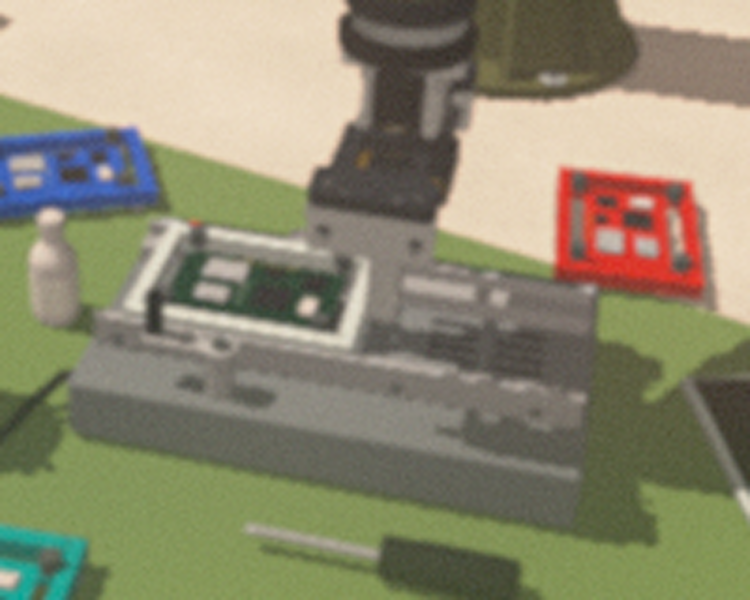

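The scene view shows the carrier moved up to the window, with its frame top at about z = 70–71 at both ends (76 before), so it appears to have dropped. I'll confirm by feel with small steps.

```bash
python3 -m handwheel '.006 -.024 0 0 1;.006 -.024 0 0 1;0 0 0 0 1' >/dev/null; python3 st.py
python3 -m handwheel '.006 -.024 0 0 1;0 0 0 0 1' >/dev/null; python3 st.py
```

```text
X -21.8 Y -0.2 z 57.2 | Fx -1.1 Fy -0.2 Fz 0.5 t 5.25
X -20.7 Y -0.2 z 57.2 | Fx -1.5 Fy -0.4 Fz 0.2 t 5.42
```

```bash
for k in 1; do python3 -m handwheel '.005 -.018 0 0 1;0 0 0 0 1' >/dev/null; python3 st.py; done
python3 -m handwheel '.005 -.018 0 0 1;0 0 0 0 1' >/dev/null; python3 st.py
python3 -m handwheel '.005 -.018 0 0 1;0 0 0 0 1' >/dev/null; python3 st.py
```

```text
X -20.1 Y -0.2 z 57.2 | Fx -3.1 Fy -0.1 Fz -0.1 t 5.58
X -20.0 Y -0.3 z 57.2 | Fx -6.8 Fy -1.6 Fz 0.9 t 5.75
X -19.8 Y -0.3 z 57.2 | Fx -11.4 Fy -2.0 Fz 2.0 t 5.92
```

The force rises sharply (3, then 7, then 11 N) with no travel, so the carrier is against the notch walls. I'll back off, rise and go over to the catch.

```bash
python3 -m handwheel '-.03 .12 0 0 1;-.06 .24 0 0 1;-.06 .24 0 0 1;0 0 .5 0 1;0 0 .9 0 1;0 0 .9 0 1;0 0 .9 0 1;0 0 .5 0 1;0 0 0 0 1;0 0 0 0 1'; python3 st.py
python3 -m handwheel '.57 -.47 0 0 1;.57 -.47 0 0 1;.57 -.47 0 0 1;.57 -.47 0 0 1;.57 -.47 0 0 1;.57 -.47 0 0 1;0 0 0 0 1;0 0 0 0 1;0 0 0 0 1'; python3 st.py
python3 look.py 2 2>/dev/null
python3 - <<'E' 2>/dev/null
from h import *
rgb,d,P=pts("wrist");cv2.imwrite("pics/w2.png",cv2.resize(rgb[...,::-1],(800,600)))
c=np.array([532.5,97.7]);th=np.radians(-75.4);ex=np.array([np.cos(th),np.sin(th)]);ey=np.array([-ex[1],ex[0]])
q=P[...,:2]-c;X=q@ex;Y=q@ey;Z=P[...,2]
m=(Z>100)&(Z<109)&(Y>20)&(Y<100)&(X>20)&(X<115);print(m.sum(),np.median(X[m]),np.median(Y[m]),np.median(Z[m]))
m=(Z>65)&(Z<74)&(abs(Y)<50)&(X>-30)&(X<135);print("carrier",np.percentile(X[m],[1,99]),np.percentile(Y[m],[1,99]),np.median(Z[m]))
E
```

```text
clock: 6.75
eef_pos: [521.8, 140.1, 205.8]
eef_rot: [3.14, 0.0, 1.828]
wrist_force: [-0.0, -0.1, -0.8]
finger_gap: 0.2
finger_force: 0.0
X -43.8 Y 0.3 z 205.8 | Fx 0.1 Fy -0.1 Fz -0.8 t 6.75
clock: 7.5
eef_pos: [657.8, 27.4, 203.6]
eef_rot: [-3.139, -0.001, 1.828]
wrist_force: [0.7, 0.6, 0.7]
finger_gap: 0.3
finger_force: 0.0
X 99.6 Y 103.5 z 203.6 | Fx -0.4 Fy 0.8 Fz 0.7 t 7.50
scene -45.5 [None, None, None, None, None, 495.9, 273.1, None, 70.7, 69.8, 69.5, 70.6, 70.1, 69.9, 69.8, 69.7, None, 69.9, 70.1, None]
scene 45.5 [None, None, None, None, 68.9, 69.8, 69.9, 69.5, 482.6, 69.8, 70.0, 69.8, 71.3, 334.5, 70.4, 68.9, None, 70.4, 507.7, None]
side -45.5 [None, None, None, None, None, 72.3, 72.0, 73.1, 71.6, 71.8, 71.4, 70.5, 72.6, 73.1, 458.8, 462.7, 530.5, 505.1, 73.4, None]
side 45.5 [None, None, None, None, None, 72.6, None, 72.9, 72.3, 71.9, 71.8, 71.1, 71.5, 71.2, 72.1, 344.9, 345.1, 210.1, 313.3, None]
95 96.75344101872041 77.58127372037941 105.27137238216591
carrier [ -9.59940755 128.87503529] [-49.21177243  49.67484581] 69.78285364263445
```

View pics/w2.png

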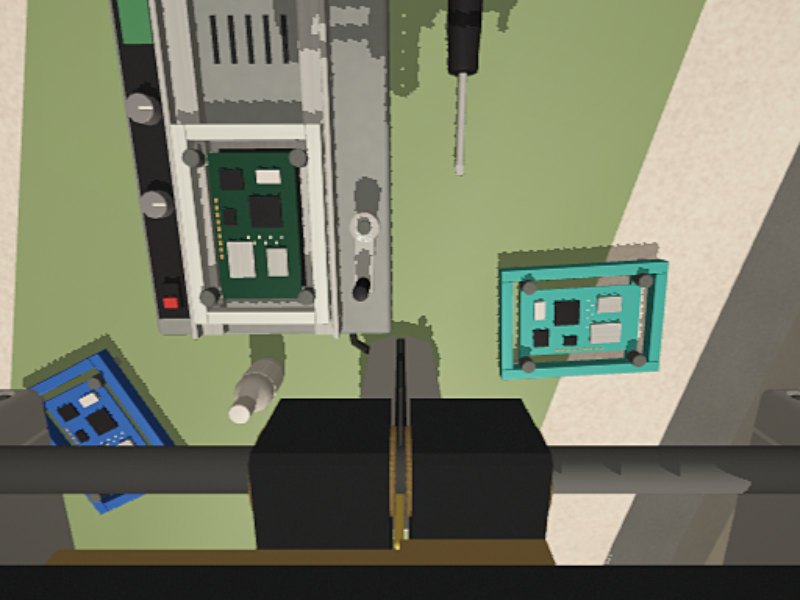

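The wrist view shows the carrier seated (X -9.6 to 128.9), the knob at pixel (361,290), i.e. preheater (97–99, 77.6), and the arm still open. I'll lower beside the knob.

```bash
python3 -m handwheel '0 0 -.7 0 1;0 0 -.8 0 1;0 0 -.8 0 1;0 0 -.4 0 1;0 0 -.18 0 1;0 0 0 0 1;0 0 0 0 1'; python3 st.py
python3 - <<'E'
import numpy as np
th=np.radians(-75.4);ex=np.array([np.cos(th),np.sin(th)]);ey=np.array([-ex[1],ex[0]])
def p(t):
    v=40*np.array([np.cos(t),-np.sin(t)])+18*np.array([np.sin(t),np.cos(t)]);v+=[60,78];return v[0]*ex+v[1]*ey
T=np.radians(np.arange(0,96,5));
for a,b in zip(T,T[1:]):print(round(np.degrees(b)),np.round((p(b)-p(a))/40,3))
E
```

```text
clock: 8.23
eef_pos: [658.8, 27.1, 91.3]
eef_rot: [3.14, 0.0, 1.828]
wrist_force: [0.8, 0.4, -0.5]
finger_gap: 0.3
finger_force: 0.0
X 100.2 Y 104.5 z 91.3 | Fx -0.2 Fy 0.8 Fz -0.5 t 8.23
5 [-0.077 -0.057]
10 [-0.082 -0.05 ]
15 [-0.086 -0.042]
20 [-0.089 -0.035]
25 [-0.092 -0.027]
30 [-0.094 -0.019]
35 [-0.095 -0.011]
40 [-0.096 -0.002]
45 [-0.095  0.006]
50 [-0.095  0.014]
55 [-0.093  0.023]
60 [-0.091  0.031]
65 [-0.088  0.038]
70 [-0.084  0.046]
75 [-0.08   0.053]
80 [-0.075  0.06 ]
85 [-0.069  0.066]
90 [-0.063  0.072]
95 [-0.057  0.077]
```

```bash
python3 -m handwheel '-.07 -.018 -.05 0 1;-.07 -.018 0 0 1;-.066 -.018 0 0 1;0 0 0 0 1'>/dev/null; python3 st.py
python3 -m handwheel '-.077 -.057 0 -1 1;-.082 -.05 0 -1 1;-.086 -.042 0 -1 1;-.089 -.035 0 -1 1;-.092 -.027 0 -1 1;-.094 -.019 0 -1 1;-.095 -.011 0 -1 1;-.096 -.002 0 -1 1;-.095 .006 0 -1 1;0 0 0 0 1' ; python3 st.py
python3 look.py 3 2>/dev/null >/dev/null
```

```text
X 100.5 Y 95.2 z 88.7 | Fx 0.6 Fy 0.8 Fz 0.1 t 8.57
clock: 9.4
eef_pos: [617.7, 15.1, 88.5]
eef_rot: [3.141, -0.0, 1.038]
wrist_force: [0.5, 0.6, 0.0]
finger_gap: 0.3
finger_force: 0.0
X 101.4 Y 61.7 z 88.5 | Fx -0.5 Fy 0.7 Fz 0.0 t 9.40
```

View pics/scene3.png

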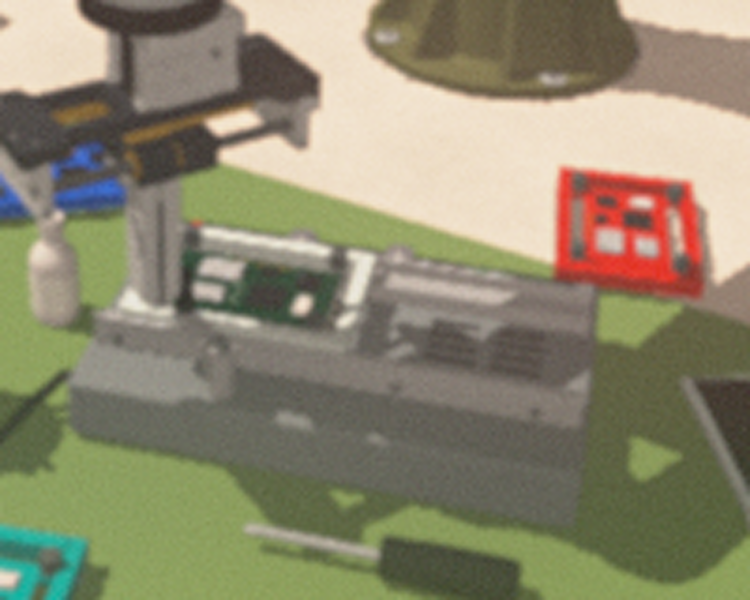

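The scene view shows the arm no longer lying along the side. It has turned in behind the finger, at about (160,300). I'll continue round.

```bash
python3 -m handwheel '-.095 .014 0 -1 1;-.093 .023 0 -1 1;-.091 .031 0 -1 1;-.088 .038 0 -1 1;-.084 .046 0 -1 1;-.08 .053 0 -1 1;-.075 .06 0 -1 1;0 0 0 0 1' ; python3 st.py
python3 -m handwheel '-.035 .033 0 -.5 1;-.034 .033 0 -.5 1;-.032 .036 0 -.5 1;0 0 0 0 1' >/dev/null; python3 st.py
python3 -m handwheel '-.031 .036 0 -.5 1;0 0 0 0 1' >/dev/null; python3 st.py
```

```text
clock: 10.17
eef_pos: [593.6, 26.0, 88.1]
eef_rot: [-3.142, -0.0, 0.43]
wrist_force: [0.2, 0.6, 0.0]
finger_gap: 0.5
finger_force: 0.0
X 84.8 Y 41.1 z 88.1 | Fx -0.6 Fy 0.4 Fz 0.0 t 10.17
X 80.1 Y 38.4 z 88.0 | Fx 0.5 Fy -0.5 Fz 0.1 t 10.50
X 78.4 Y 37.5 z 88.0 | Fx -1.1 Fy 0.5 Fz -0.2 t 10.67
```

```bash
python3 -m handwheel '-.006 .024 0 0 1;0 0 0 0 1' >/dev/null; python3 st.py
python3 - <<'E' 2>/dev/null
from h import *
c=np.array([532.5,97.7]);th=np.radians(-75.4);ex=np.array([np.cos(th),np.sin(th)]);ey=np.array([-ex[1],ex[0]])
for n in("scene","side"):
    rgb,d,P=pts(n);q=P[...,:2]-c;X=q@ex;Y=q@ey;Z=P[...,2]
    m=(Z>88)&(Z<109)&(Y>25)&(Y<60)&(X>40)&(X<100)&(rgb.max(-1)<75)
    print(n,m.sum(),np.median(X[m]),np.median(Y[m]))
    if n=="scene":cv2.imwrite("pics/s4.png",cv2.resize(rgb[170:290,220:380][...,::-1],(800,600),interpolation=cv2.INTER_CUBIC))
E
```

```text
X 77.4 Y 37.5 z 88.0 | Fx 0.2 Fy -0.8 Fz 0.6 t 10.83
scene 29 56.46201452797091 41.95423962684531
side 0 nan nan
```

View pics/s4.png

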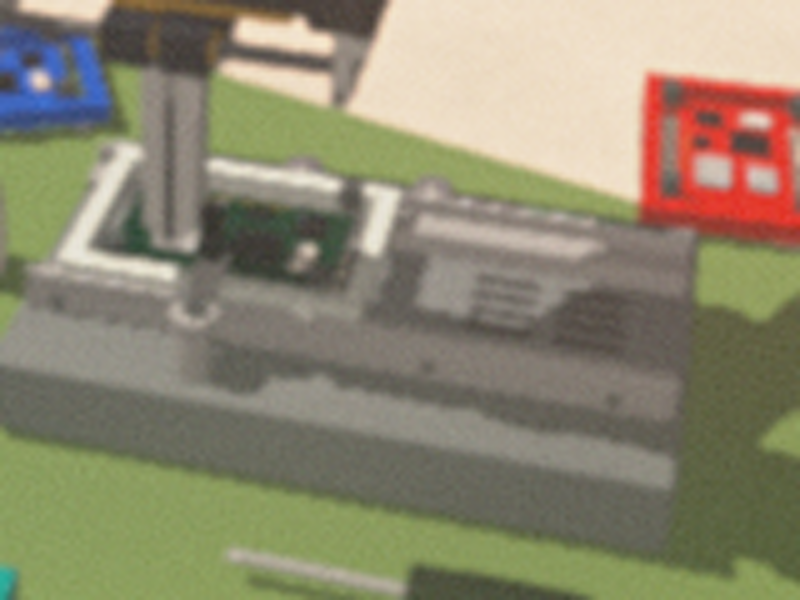

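The scene view shows the arm running from the pivot (195,315) over the side bar, with the dark knob beside the finger at about (210,230). I'll nudge on to feel the stop.

```bash
python3 -m handwheel '-.006 .024 0 0 1;0 0 0 0 1;0 0 0 0 1' >/dev/null; python3 st.py
python3 -m handwheel '-.006 .024 0 0 1;0 0 0 0 1;0 0 0 0 1' >/dev/null; python3 st.py
```

```text
X 76.4 Y 37.4 z 88.0 | Fx 0.5 Fy -0.2 Fz 0.3 t 11.18
X 75.4 Y 37.4 z 88.0 | Fx 0.7 Fy -0.2 Fz -0.6 t 11.43
```

```bash
python3 -m handwheel '-.006 .024 0 0 1;0 0 0 0 1;0 0 0 0 1' >/dev/null; python3 st.py
python3 -m handwheel '-.003 .012 0 0 1;0 0 0 0 1;0 0 0 0 1' >/dev/null; python3 st.py
python3 - <<'E' 2>/dev/null
from h import *
c=np.array([532.5,97.7]);th=np.radians(-75.4);ex=np.array([np.cos(th),np.sin(th)]);ey=np.array([-ex[1],ex[0]])
for n in("scene","wrist"):
    rgb,d,P=pts(n);q=P[...,:2]-c;X=q@ex;Y=q@ey;Z=P[...,2]
    m=(Z>84)&(Z<108)&(Y>25)&(Y<60)&(X>40)&(X<64)
    print(n,m.sum(),np.median(X[m]),np.median(Y[m]),np.percentile(X[m],[5,95]))
E
```

```text
X 74.4 Y 37.5 z 88.0 | Fx 0.5 Fy 0.2 Fz 0.3 t 11.68
X 73.9 Y 37.5 z 88.0 | Fx -0.4 Fy 0.4 Fz -0.6 t 11.93
scene 64 54.99263995971164 41.77145558415675 [49.25700417 63.03862602]
wrist 383 56.48326056315142 42.420515854632185 [52.06625447 62.50605095]
```

```bash
python3 -m handwheel '-.006 .024 0 0 1;0 0 0 0 1;0 0 0 0 1' >/dev/null; python3 st.py
python3 -m handwheel '-.003 .012 0 0 1;0 0 0 0 1;0 0 0 0 1' >/dev/null; python3 st.py
python3 - <<'E' 2>/dev/null
from h import *
rgb,d,P=pts("wrist");np.savez("wr5",rgb=rgb,d=d,P=P)
cv2.imwrite("pics/w5.png",cv2.resize(rgb[...,::-1],(800,600)))
E
```

```text
X 73.6 Y 37.5 z 88.0 | Fx 4.7 Fy -1.0 Fz -0.2 t 12.28
X 73.5 Y 37.4 z 88.0 | Fx 7.5 Fy -1.6 Fz -1.1 t 12.53
```

View pics/w5.png

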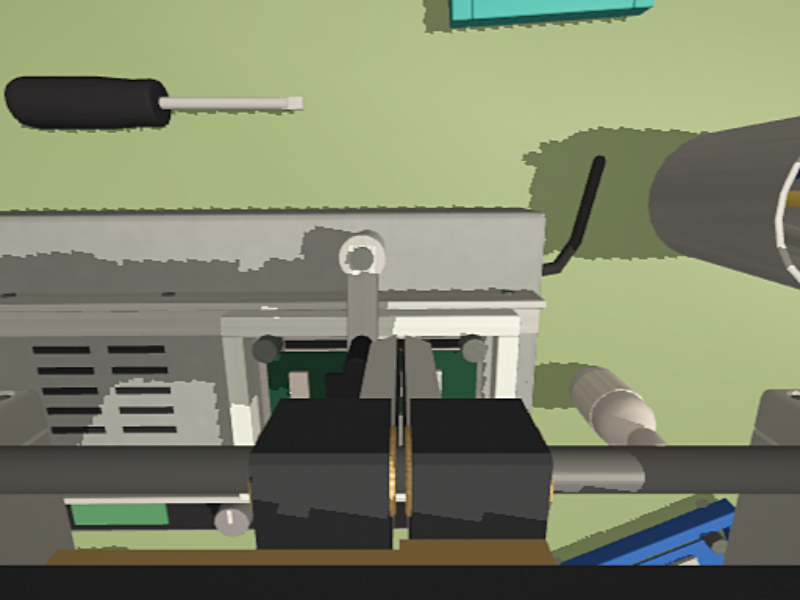

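The wrist view shows the catch arm straight across the carrier's side bar, from the pivot (361,258) to the knob (358,350). The force rose to 7.5 N at the stop. I'll back off, rise and check.

```bash
python3 -m handwheel '.03 -.12 0 0 1;.06 -.24 0 0 1;.06 -.24 0 0 1;0 0 0 0 1;0 0 .5 0 1;0 0 .9 0 1;0 0 .9 0 1;0 0 .9 0 1;-.5 .5 0 0 1;-.8 .5 0 0 1;-.8 .5 0 0 1;0 0 0 0 1'; python3 st.py
python3 -m handwheel '0 0 0 0 1;0 0 0 0 1;0 0 0 0 1'>/dev/null
python3 look.py 6 2>/dev/null; python3 - <<'E' 2>/dev/null
from h import *
c=np.array([532.5,97.7]);th=np.radians(-75.4);ex=np.array([np.cos(th),np.sin(th)]);ey=np.array([-ex[1],ex[0]])
for n in("scene","side"):
    rgb,d,P=pts(n);q=P[...,:2]-c;X=q@ex;Y=q@ey;Z=P[...,2]
    m=(Z>84)&(Z<108)&(Y>20)&(Y<65)&(X>35)&(X<110)
    print(n,m.sum(),np.median(X[m]),np.median(Y[m]))
E
```

```text
clock: 13.58
eef_pos: [505.2, 75.3, 216.1]
eef_rot: [-3.141, 0.001, 0.259]
wrist_force: [0.3, -0.7, 1.0]
finger_gap: 0.2
finger_force: 0.0
X 14.8 Y -32.1 z 216.1 | Fx 0.7 Fy 0.2 Fz 1.0 t 13.58
scene -45.5 [355.9, 356.3, 343.0, 364.7, 406.8, 71.1, 68.8, None, 70.0, 71.0, 348.2, 349.5, 348.8, 348.0, 327.1, 318.4, 213.6, None, 70.4, None]
scene 45.5 [None, None, None, None, 69.1, 70.3, 70.3, 70.6, 69.9, 70.5, 70.2, 87.4, 68.9, 70.2, 70.7, 68.9, 70.3, 69.3, 70.0, None]
side -45.5 [335.0, 357.7, 357.1, 524.3, 374.3, 368.8, 341.7, 368.8, 367.2, 372.1, 415.9, 357.1, 356.5, 488.9, 355.0, 320.0, 342.1, 71.8, 71.5, None]
side 45.5 [None, None, None, None, None, 72.3, None, 72.3, 72.4, 71.4, None, 79.9, 72.4, 71.6, 72.7, 72.6, 72.1, 72.5, 71.3, None]
scene 50 52.98535891931948 41.775190980134866
side 32 60.24936027784035 37.69663939451789
```

View pics/scene6.png

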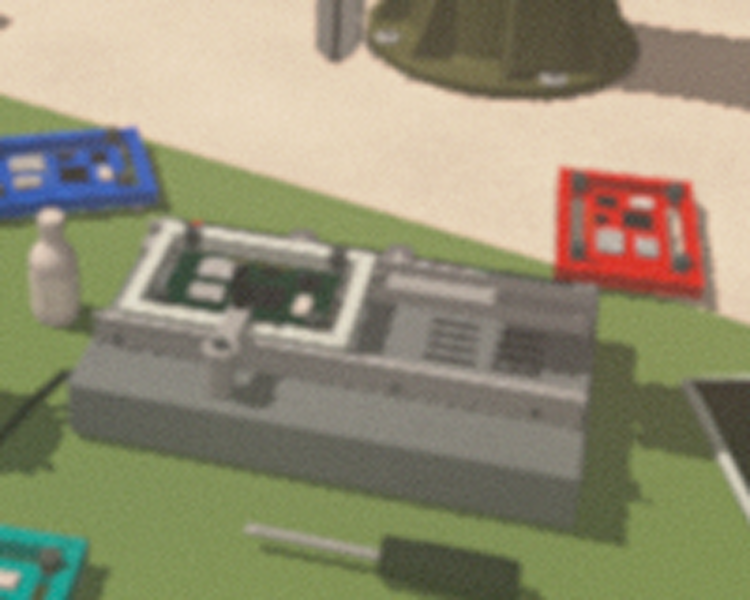

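The scene view shows the carrier seated, the catch arm lying across its side bar at (235,325), the gripper clear and the other things where they were.

```bash
python3 -c "
from cell import *
print(sign_off())"
```

```text
the job is handed in; nothing more can be done
None
```

The carrier is down in all four notches, judging by its frame top dropping about 5 mm and the push rising sharply. The swing catch is turned to its stop across the side bar, the last view shows nothing else disturbed, and I handed the job in at about 14 s.

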